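# Clamp the vials in the bench shaker

## Robot

A 6-joint arm with a two-finger parallel gripper is mounted at the origin on a cart in front of the work surface, level with it; the furniture and walls round the work are solid. World frame = base frame: x ahead of the robot, y to its left, z up, the work surface at z = 0. Lengths are in m, angles in rad, forces in N, time in s.
With the tool pointing down it reaches from about 0.35 to 0.875 m from the base axis. Payload 15.5 kg.
Tool frame: the origin (TCP) lies at the very end of the fingers, on their centre line; the grasp point (between the pads) lies 19 mm behind it (bot.hold_point_z is the distance from the TCP to the grasp point, in m); z points along the fingers, y is the line along which they close (so a half turn about z gives the same grasp; the last joint's range is limited). The gripper opens to 85 mm and grips with 20 to 120 N. Pads are 22 mm wide; open, the fingers measure 114 mm over their backs; the gripper's body (76 mm by 85 mm) begins 54 mm behind the grasp point. The pads swing forward as they close: fully open they stand 13 mm farther back than shut.
Start: joints at [1.252, 0.494, 1.345, -0, 1.302, -0.096], TCP at [0.139, 0.609, 0.231] pointing down, gripper open.
Joint ranges: [-2.91, 2.91], [-0.82, 2.16], [0.22, 2.67], [-1.22, 4.37], [0.12, 2.79], [-3.08, 3.08]. Speed limits (rad/s): [1.89, 1.89, 2.57, 3.01, 3.01, 3.01].

## Interface

Orientations are given as a unit quaternion [w, x, y, z].
In Python, from plant import bot gives the robot as it stands. The module is installed in compiled form; this text tells all that it offers.
- The arm moves only by the shell command python3 -m handwheel 'ROWS'. ROWS is a JSON object of lists of equal length, an entry for each row: "gripper": the opening, from 0 (shut) to 1 (fully open); "offset": the shift along the tool's x, y, z in cm, a list of three; "roll": the turn about the tool's z in degrees. A call has 1 to 20 rows; each row is the pose to reach, as a shift and turn from the pose commanded when the call began, along the tool's axes at that moment; what a row does not reach only later rows make up. A row lasts 1/8 s, in which the tool goes at most 62.5 mm and 10.7 degrees, less where a joint would pass 70% of its speed; a pose out of reach is approached as far as the arm can. A call with a gripper value outside its range is refused whole. The fingers move at their own pace and stop on an object; the grip force is fixed at half the most. Time passes only in rows, so rows that repeat a pose let the fingers close. It gives the time, the measured TCP pose, the force, the opening and the grip force at its end, in the units of the state.
- bot.observe(): the state, without advancing time (a new reading comes with each control period).
- bot.get_image(name): name is "scene" or "top"; returns (picture, depth): 480x640x3 uint8, red, green, blue; 480x640 float32, m along the optical axis (not along the pixel's ray), 0 where there is no reading.
- bot.calibration(name): a dict with "K" (3x3 intrinsics, pixels), "k1" (the pictures are not rectified: a ray, as slopes to the right and down, at radius r is drawn at 1 + k1 r^2 times it, then the intrinsics apply), "position" and "orientation" of the camera in the world. Camera axes: x right, y down, z forward; pixel columns grow to the right and rows downward; lengths in m; the calibration is good to about 2 mm. A picture is of the moment at which its call begins. calibration takes no time and is no camera call.
- bot.finish_job(): hands the job in; it is judged then, once.
Trained networks look in the newest picture that a camera, given by its name, has taken for a name from the list of things; names that differ only in an ending like _2 or _b are one class to them, and where a whole thing is asked for, a point or a joint stands for the part that bears it (a point fixed in the world has none). Each returns a list of dicts, best first, with "conf" (0 to 1); they miss things now and then, are a little off and sometimes report something else, mostly with a low value. They report only what shows in the picture. A call takes as long as a camera call.
- bot.recognise(name, camera): "location" ([column, row] in pixels, amid what is visible of it).
- bot.masks_of(name, camera): "pixels" (480x640 bool, what is visible of it) and "location" ([column, row] in pixels, amid what is visible of it).
- bot.tip_of(name, camera): "location" ([column, row] in pixels: a listed point, or the origin of a listed thing).
The state is a dict: "time": time; "joints": joint angles; "qvel": joint speeds; "joint_torque": joint torques, N m; "tool_pos": TCP position; "eef_rot": TCP orientation; "wrist_force": force on the tool from outside, world axes, zero at the start; "torque": the same for the moment, N m; "gripper_width": opening from 0.0 (shut) to 1.0 (fully open); "finger_force": force on a finger pad.
Only numpy, scipy, OpenCV 4.12 (cv2) and the standard library are available. Lean on these libraries where they do the work, as an engineer would, in place of code of your own. Each camera call takes 0.05 s, during which the arm holds its last target. There are 200 camera calls.

## Task

Make the vial shaker ready to run: with the fingers alone, push the open clamp strap round over the three vials until it is fully home on the cam stud, and only then push the cam lever over and all the way down so that the vials are clamped. Nothing is to be picked up: leave the vials standing in their pockets, do not disturb the other things on the bench, and take the hand away at the end.

Things in the scene. Friction and masses are not known exactly. Their poses are not given: they have to be found in the camera images.
- shaker: fixed bench vial shaker: white housing 160 (x) x 200 (y) x 44 mm, knobs on its front; aluminium platform 124 x 192 mm, top 58 mm above the bench, and on it a grey block 40 x 102 mm, top at 86 mm, holding three capped vials in a row along y. Strap post at y = +80 mm, cam stud at y = -68 mm. Origin under its centre at bench height; x front to back (front faces the robot), y left, z up; yaw varies
- strap (a joint): swing angle (rad) of the clamp strap about its upright post. 0 = home against its stop: straight over the vials, slot fully on the cam stud. Grows as it swings away to the shaker's front (1.57: points straight to the front), at most 2.0; starts at 0.7 to 1.6. Stays where left (friction 0.08 N m). While loose, a spring holds it tilted up 2.4 deg, clear of the caps (112 mm above the bench) by 1 mm or more
- strap_bar: the clamp strap: flat steel bar 30 mm wide, 5 mm thick, with three rubber buttons under it (part of this body) that press the caps with 3 to 4 N each when it is clamped. Origin on its cross pin at the post, 116.5 mm above the bench, at mid thickness; the bar runs along its -y, z up. Loose it is tilted up 0.042 rad towards its free end; clamped it is nearly level
- strap_end (a point): middle of the strap's free end, at mid thickness, 162.5 mm from the post axis, 123 mm above the bench when loose. The strap's slot, centred 148 mm from the post axis, is open on the leading side. Moves with the strap
- strap_tab (a point): middle of the outer face of the upright finger tab on the strap's trailing edge (facing the shaker's front when home); pushing this face swings the strap home. Tab 40 mm long (28 to 68 mm from the post axis), 3 mm thick, outer face 16 mm from the strap's centre line and 1 mm outside its edge; top 137 mm above the bench, this point 128 mm (strap's top 121 mm). Moves with the strap
- strap_pivot (a point): axis of the strap's post at the height of its cross pin, 116.5 mm above the bench; a yoke 42 mm wide round it reaches 124 mm. Fixed on the shaker
- cam_lever (a joint): cam lever angle (rad) about a level axis along the shaker's x. 0 = open, leaning 0.436 (25 deg) past upright, outwards to the shaker's right; upright at 0.436; it closes over to the left and down along the strap; 2.0 = fully down, level above the strap, at its stop. Starts at 0 to 0.15. Friction 0.12 N m holds it anywhere. Closed too early, its washer blocks the strap
- lever_tip (a point): end of the cam lever, on its centre line, 68 mm from its axis. The lever is a flat black bar, 13 mm wide (18 mm over the last 20 mm) and 6 to 7 mm thick in the direction it swings. Moves with the lever
- lever_pivot (a point): lever axis above the stud, 140 mm above the bench; an eccentric steel barrel of 26 mm diameter turns round it, over a thrust washer that it drives 7.7 mm down onto the strap. Fixed on the shaker
- vial_0: sample vial with a blue screw cap, 24 mm diameter, 50 mm tall, loose in one of the three pockets of the shaker's block (32 mm apart; which pocket varies); stands 24 mm deep, its underside 62 mm above the bench; to be left in its pocket; origin at the centre of its underside
- vial_1: sample vial with a green screw cap, 24 mm diameter, 50 mm tall, loose in one of the three pockets of the shaker's block (32 mm apart; which pocket varies); stands 24 mm deep, its underside 62 mm above the bench; to be left in its pocket; origin at the centre of its underside
- vial_2: sample vial with a white screw cap, 24 mm diameter, 50 mm tall, loose in one of the three pockets of the shaker's block (32 mm apart; which pocket varies); stands 24 mm deep, its underside 62 mm above the bench; to be left in its pocket; origin at the centre of its underside
- spare_vial: spare sample vial, same as those in the shaker (24 mm diameter, 50 mm tall), standing on the bench left of the shaker; leave it alone; origin at the centre of its underside
- forceps: steel forceps lying on the bench near its front edge, 132 mm long; leave alone; origin at the centre of its underside
- pen_3: white ball-point pen lying on the bench, front left, 145 mm long; leave alone; origin at the centre of its underside
- timer: square white bench timer, 64 x 64 x 20 mm, left of the shaker; leave alone; origin at the centre of its underside
- tally_counter: white hand tally counter, 29 x 42 x 45 mm, right of the shaker; leave alone; origin at the centre of its underside
- cover_slips: small box of cover slips, 31 x 31 x 14 mm, right of the shaker; leave alone; origin at the centre of its underside
- oil_bottle: small capped immersion-oil bottle, 26 mm diameter, 50 mm tall, right of the shaker; leave alone; origin at the centre of its underside
- eraser: eraser, 19 x 42 x 12 mm, front right; leave alone; origin at the centre of its underside

How it is judged:
On the way, in this order (a step that is already met when the one before it is completed fails the run):
1. the strap is home over the vials while the cam lever is still open (value of joint strap below 0.03 rad and value of joint cam_lever below 0.8 rad), for 0.2 s.
2. the cam lever is pushed fully down with the strap home (value of joint strap below 0.03 rad and value of joint cam_lever above 1.9 rad), for 0.2 s.
At the end, for the whole second after the job is handed in: The strap is home (within 0.03 rad), the cam lever is down (1.9 rad or more of 2.0), the strap's buttons press each of the three vials with more than 1.5 N, and the vials stand upright in their pockets (moved under 8 mm, not raised by 4 mm) (all of step 2 and contact force between strap_bar and vial_0 above 1.5 N and contact force between strap_bar and vial_1 above 1.5 N and contact force between strap_bar and vial_2 above 1.5 N and z of each of vial_0, vial_1, vial_2 in the frame of shaker below 0.066 m and angle between each of vial_0, vial_1, vial_2's own z axis and vertical below 0.15 rad and distance of each of vial_0, vial_1, vial_2 from where it was at the start of the episode below 0.008 m); the robot touches nothing.
It fails at once if the strap is pushed with the arm or the hand instead of a finger (contact force between the arm and strap_bar above 3 N).
It fails at once if a vial is lifted in or out of its pocket (z of any of vial_0, vial_1, vial_2 in the frame of shaker above 0.072 m).
It fails at once if another thing on the bench is disturbed (moved 20 mm or more) (distance of any of spare_vial, forceps, pen_3, timer, tally_counter, cover_slips, oil_bottle, eraser from where it was at the start of the episode above 0.02 m).
It also fails if it takes over 53 s, if anything falls off the work surface, if the arm or the gripper's body presses on something with over 40 N, if the wrist force passes 120 N, or if a joint passes its speed limit or range.

## Working session

There is one attempt and no reset: what is moved stays moved. The work goes in short steps, Python scripts to look and compute and a shell command to move; the robot and the scene stay as the last step left them, time stands still between calls to the robot, and variables do not carry over. Pictures are saved under pics/ and viewed, at most 10 in all, crops included, and the job is handed in when it is done.

```bash
mkdir -p pics; cat > h.py <<'E'
import numpy as np, cv2
from scipy.spatial.transform import Rotation as R
from plant import bot
def cal(c):
    k=bot.calibration(c); q=k["orientation"]
    return np.array(k["K"]),k["k1"],np.array(k["position"]),R.from_quat([q[1],q[2],q[3],q[0]]).as_matrix()
def ray(c,uv):
    K,k1,p,M=cal(c); d=(np.array(uv,float)-K[:2,2])/[K[0,0],K[1,1]]
    s=d.copy()
    for _ in range(20): s=d/(1+k1*(s@s))
    return p,M@np.array([s[0],s[1],1.])
def at_z(c,uv,z):
    p,d=ray(c,uv); return p+d*(z-p[2])/d[2]
def at_d(c,uv,dep):
    p,d=ray(c,uv); return p+d*dep
def proj(c,P):
    K,k1,p,M=cal(c); v=M.T@(np.array(P)-p); s=v[:2]/v[2]; s=s*(1+k1*(s@s)); return K[:2,:2]@s+K[:2,2]
E
python3 - <<'E'
from h import *
o=bot.observe(); print(o["time"],o["tool_pos"],o["eef_rot"])
np.set_printoptions(precision=4,suppress=True)
Z={"strap_end":.123,"strap_tab":.128,"strap_pivot":.1165,"lever_pivot":.14,"lever_tip":.2,"vial_0":.062,"vial_1":.062,"vial_2":.062,"shaker":0}
for c in("top","scene"):
    im,d=bot.get_image(c); cv2.imwrite(f"pics/{c}0.png",im[...,::-1]); print(c,cal(c)[2],cal(c)[3][:,2])
    for n,z in Z.items():
        for r in bot.tip_of(n,c)[:2]:
            u=r["location"]; print(n,np.round(u),round(r["conf"],2),at_z(c,u,z), at_d(c,u,d[int(u[1]),int(u[0])]))
E
```

```text
0.0 [0.13860371 0.60906734 0.23070299] [-1.18061277e-04  1.11662659e-01  9.93745988e-01 -5.89104662e-04]
top [ 0.4586 -0.024   1.5732] [ 0.0544  0.0065 -0.9985]
strap_end [366. 297.] 0.56 [ 0.4309 -0.1495  0.123 ] [ 0.4308 -0.1496  0.1208]
strap_tab [348. 253.] 0.82 [ 0.5421 -0.1067  0.128 ] [ 0.5414 -0.106   0.14  ]
strap_pivot [350. 236.] 0.71 [ 0.5851 -0.1122  0.1165] [ 0.5844 -0.1118  0.124 ]
strap_pivot [446. 247.] 0.16 [ 0.551  -0.3547  0.1165] [ 0.5578 -0.379   0.0093]
lever_pivot [406. 239.] 0.75 [ 0.5718 -0.2512  0.14  ] [ 0.5707 -0.2491  0.1531]
lever_tip [421. 247.] 0.76 [ 0.5478 -0.2758  0.2   ] [ 0.5473 -0.2744  0.2077]
vial_0 [391. 243.] 0.51 [ 0.5689 -0.2234  0.062 ] [ 0.5651 -0.2165  0.114 ]
vial_0 [370. 242.] 0.44 [ 0.5733 -0.1666  0.062 ] [ 0.5695 -0.1618  0.1124]
vial_1 [391. 243.] 0.51 [ 0.5689 -0.2234  0.062 ] [ 0.5651 -0.2165  0.114 ]
vial_1 [370. 242.] 0.44 [ 0.5733 -0.1666  0.062 ] [ 0.5695 -0.1618  0.1124]
vial_2 [391. 243.] 0.51 [ 0.5689 -0.2234  0.062 ] [ 0.5651 -0.2165  0.114 ]
vial_2 [370. 242.] 0.44 [ 0.5733 -0.1666  0.062 ] [ 0.5695 -0.1618  0.1124]
sha
[... 592 characters left out ...]
1  0.1499]
lever_tip [426. 253.] 0.72 [ 0.5694 -0.2857  0.2   ] [ 0.8535 -0.1562  0.0022]
lever_tip [364. 252.] 0.66 [ 0.4867 -0.1707  0.2   ] [ 0.7494 -0.0096  0.0015]
vial_0 [400. 295.] 0.67 [ 0.5619 -0.2321  0.062 ] [ 0.5443 -0.2411  0.0766]
vial_0 [390. 287.] 0.64 [ 0.5739 -0.1965  0.062 ] [ 0.5464 -0.2113  0.0847]
vial_1 [400. 295.] 0.67 [ 0.5619 -0.2321  0.062 ] [ 0.5443 -0.2411  0.0766]
vial_1 [390. 287.] 0.64 [ 0.5739 -0.1965  0.062 ] [ 0.5464 -0.2113  0.0847]
vial_2 [400. 295.] 0.67 [ 0.5619 -0.2321  0.062 ] [ 0.5443 -0.2411  0.0766]
vial_2 [390. 287.] 0.64 [ 0.5739 -0.1965  0.062 ] [ 0.5464 -0.2113  0.0847]
shaker [385. 308.] 0.63 [ 0.5657 -0.1922  0.    ] [ 0.5036 -0.2261  0.0552]
```

```bash
python3 - <<'E'
import cv2
a=cv2.imread("pics/top0.png")[180:330,300:480]; cv2.imwrite("pics/t0c.png",cv2.resize(a,(720,600),interpolation=cv2.INTER_CUBIC))
a=cv2.imread("pics/scene0.png")[210:360,300:480]; cv2.imwrite("pics/s0c.png",cv2.resize(a,(720,600),interpolation=cv2.INTER_CUBIC))
E
```

```text
(no output)
```

View pics/t0c.png

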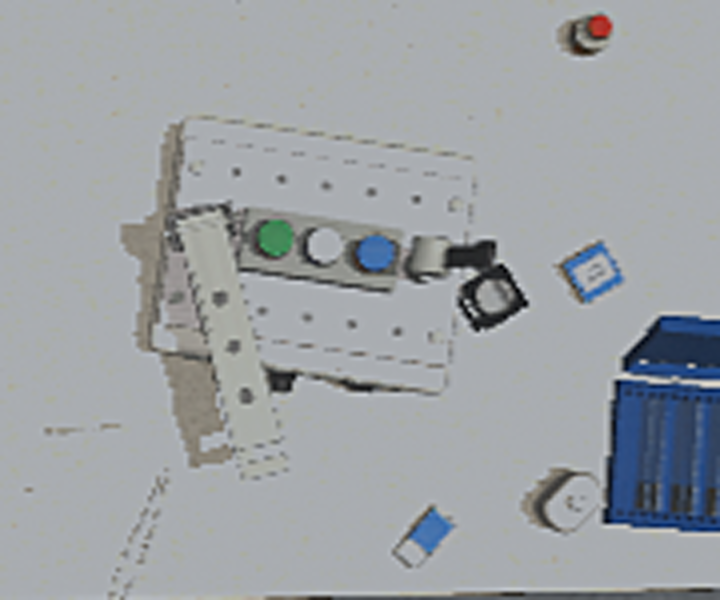

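View pics/s0c.png

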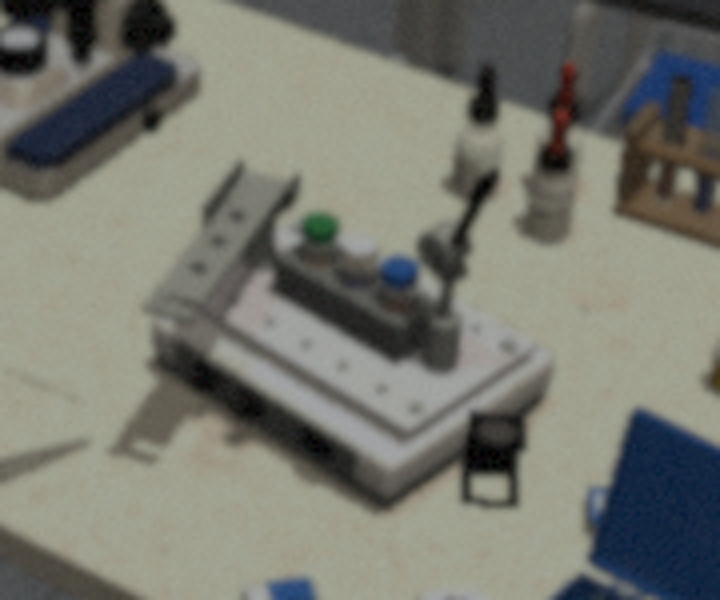

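The pictures show the strap pointing to the front. In the top crop its post is at (207,215) and its free end at (262,463). The three caps run from (275,237) to (377,252), and the lever leans right from (430,258) to (490,252). Next I fit the shaker pose, strap angle and lever angle to the detections.

```bash
cat > model.py <<'E'
from h import *
def W(p,P):  # shaker->world; p=(x,y,yaw)
    c,s=np.cos(p[2]),np.sin(p[2]); P=np.array(P,float)
    return np.array([p[0]+c*P[0]-s*P[1],p[1]+s*P[0]+c*P[1],P[2]])
def strap(th,r,n,z): return [-r*np.sin(th)-n*np.cos(th),.08-r*np.cos(th)+n*np.sin(th),z]
def lever(a,r): l=a-.436; return [0,-.068+r*np.sin(l),.14+r*np.cos(l)]
def pts(q): return {"strap_pivot":W(q,[0,.08,.1165]),"lever_pivot":W(q,[0,-.068,.14]),
 "strap_end":W(q,strap(q[3],.1625,0,.123)),"strap_tab":W(q,strap(q[3],.048,.016,.128)),"lever_tip":W(q,lever(q[4],.068)),
 "g":W(q,[0,.032-.004*0,.112]),"w":W(q,[0,0,.112]),"b":W(q,[0,-.032,.112])}
E
cat > fit.py <<'E'
from model import *
from scipy.optimize import least_squares
np.set_printoptions(precision=4,suppress=True)
O=[("top",n,u) for n,u in {"strap_pivot":(350,236),"strap_end":(366,297),"strap_tab":(348,253),"lever_pivot":(406,239),"lever_tip":(421,247-4),"g":(368.75,239.25),"w":(381,241.25),"b":(394.25,243)}.items()]
O+=[("scene",n,u) for n,u in {"strap_pivot":(365,254),"strap_end":(342,285),"strap_tab":(350,260),"lever_pivot":(409,269),"lever_tip":(421.5,254),"g":(380,266.5),"w":(390,271.5),"b":(400,277.5)}.items()]
def f(q):
    P=pts(q); return np.ravel([proj(c,P[n])-u for c,n,u in O])
r=least_squares(f,[.57,-.19,-.15,1.3,.1],loss="soft_l1",f_scale=1)
print(r.x,np.degrees(r.x[2:4]))
for (c,n,u),e in zip(O,f(r.x).reshape(-1,2)): print(c,n,e)
E
python3 fit.py
```

```text
[ 0.5728 -0.191  -0.1865  1.1581  0.1163] [-10.6874  66.3526]
top strap_pivot [-0.0835 -0.9958]
top strap_end [0.2538 0.3464]
top strap_tab [0.7838 1.6293]
top lever_pivot [3.197 4.787]
top lever_tip [1.475  0.2238]
top g [-0.2786 -1.0272]
top w [-0.0768 -0.9855]
top b [-0.8642 -0.6922]
scene strap_pivot [0.1495 1.0004]
scene strap_end [-1.2274  3.0188]
scene strap_tab [ 2.4407 -0.6294]
scene lever_pivot [2.3295 3.3957]
scene lever_tip [-0.3883 -1.0741]
scene g [-0.8677 -2.024 ]
scene w [-1.1785 -1.5304]
scene b [-1.2309 -1.89  ]
```

```bash
sed -i 's/"lever_pivot":(406,239)/"lever_pivot":(407.5,244.5)/;s/"lever_pivot":(409,269)/"lever_pivot":(411.2,272)/' fit.py
cat >> fit.py <<'E'
a=cv2.imread("pics/top0.png").astype(int)
for n,m in {"green":(a[...,1]-a[...,2]>40)&(a[...,1]-a[...,0]>10),"blue":(a[...,0]-a[...,2]>50)}.items():
    m=m.copy(); m[:225]=0;m[255:]=0;m[:,:360]=0;m[:,404:]=0
    v,u=np.nonzero(m); print(n,len(u),u.mean(),v.mean(),at_z("top",(u.mean(),v.mean()),.112))
q=r.x
for c in("top","scene"):
    im=cv2.imread(f"pics/{c}0.png")
    o=(300,180) if c=="top" else (300,210)
    im=cv2.resize(im[o[1]:o[1]+150,o[0]:o[0]+180],(720,600),interpolation=cv2.INTER_CUBIC)
    D=lambda L,col:cv2.polylines(im,[np.array([(proj(c,W(q,p))-o+.5)*4 for p in L]).astype(int)],True,col,1)
    D([[sx*.062,sy*.096,.058] for sx,sy in((1,1),(1,-1),(-1,-1),(-1,1))],(0,0,255))
    D([[sx*.02,sy*.051,.086] for sx,sy in((1,1),(1,-1),(-1,-1),(-1,1))],(0,0,255))
    D([strap(q[3],r_,n,z) for r_,n,z in((0,.015,.119),(.1625,.015,.1255),(.1625,-.015,.1255),(0,-.015,.119))],(0,255,0))
    D([strap(q[3],r_,.016,z) for r_,z in((.028,.121),(.068,.121),(.068,.137),(.028,.137))],(255,0,0))
    D([lever(q[4],0),lever(q[4],.068)],(255,0,255))
    cv2.imwrite(f"pics/ov_{c}.png",im)
x=cv2.imread("pics/ov_top.png");y=cv2.imread("pics/ov_scene.png")
cv2.imwrite("pics/ov.png",np.hstack([x[60:500,90:510],y[120:560,130:510]]))
E
python3 fit.py
```

```text
[ 0.5721 -0.1915 -0.1932  1.1556  0.1226] [-11.0668  66.2093]
top strap_pivot [ 0.1751 -0.9469]
top strap_end [0.2565 0.4617]
top strap_tab [0.962  1.6727]
top lever_pivot [ 1.8988 -0.2759]
top lever_tip [1.5164 0.7067]
top g [-0.0407 -0.8554]
top w [ 0.1481 -0.7316]
top b [-0.6521 -0.3561]
scene strap_pivot [0.3368 1.1111]
scene strap_end [-1.3004  3.0782]
scene strap_tab [ 2.5638 -0.5467]
scene lever_pivot [0.0718 0.6799]
scene lever_tip [-0.6161 -0.8963]
scene g [-0.761  -1.8604]
scene w [-1.125  -1.3292]
scene b [-1.2301 -1.6492]
green 60 368.5 239.0 [ 0.5767 -0.1595  0.112 ]
blue 62 393.35483870967744 242.75806451612902 [ 0.5657 -0.2223  0.112 ]
```

View pics/ov.png

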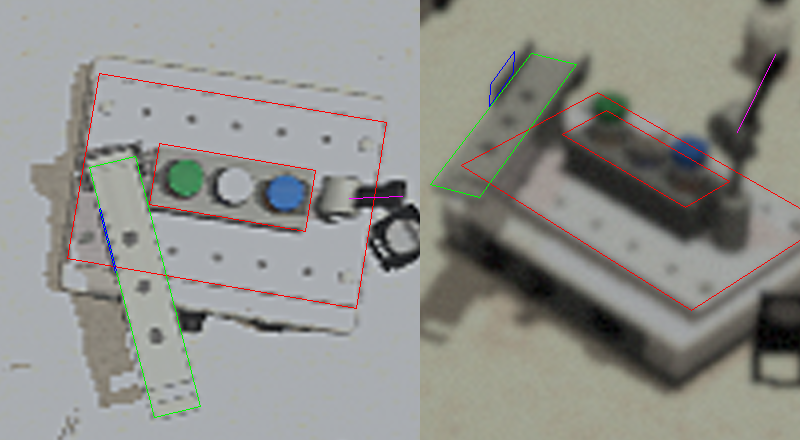

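The overlay agrees with the picture. Combining the cap centroids, the post and the edges puts the shaker at (0.5715, -0.191) with a yaw of about -9.9°. The strap is at about 1.16 rad and the lever at about 0.1. I'm moving to a point beside the tab with the fingers shut.

```bash
python3 -m handwheel '{"gripper":[0,0,0,0,0,0,0,0,0,0,0,0,0,0,0,0,0,0,0,0],"offset":[[-3,-3.4,0],[-6,-6.8,0],[-9,-10.1,0],[-12,-13.5,0],[-15,-16.9,0],[-18,-20.2,0],[-21,-23.6,0],[-24,-27,0],[-27,-30.4,0],[-30,-33.7,0],[-33,-37.1,0],[-36,-40.5,0],[-39,-43.8,0],[-42,-47.2,0],[-45,-50.6,0],[-48,-54,0],[-50.5,-56.8,0],[-52.2,-58.6,1],[-52.2,-58.6,3],[-52.2,-58.6,3]],"roll":[0,0,0,0,0,0,0,0,0,-1,-1,-2,-2,-3,-3,-3,-3,-3,-3,-3]}'
cat > where.py <<'E'
from model import *
np.set_printoptions(precision=4,suppress=True)
q=[.5715,-.1912,-.173]
o=bot.observe(); t=np.array(o["tool_pos"]); e=o["eef_rot"]
c,s=np.cos(q[2]),np.sin(q[2]); d=t[:2]-q[:2]
M=R.from_quat([e[1],e[2],e[3],e[0]]).as_matrix()
print("t",o["time"],"shaker frame",c*d[0]+s*d[1],-s*d[0]+c*d[1],t[2],"tool yaw err deg",np.degrees(np.arctan2(-M[0,1],M[1,1])-q[2]),"F",np.array(o["wrist_force"]),"grip",o["gripper_width"])
E
python3 where.py
```

```text
time: 3.5
tool_pos: [0.5166, -0.0774, 0.1997]
eef_rot: [-0.002, 0.086, 0.996, 0.0]
wrist_force: [0.2, 0.2, 0.7]
gripper_width: 0.001
finger_force: 0.0
t 3.5 shaker frame -0.0736929576546594 0.10266314386043475 0.1997266753705371 tool yaw err deg 0.08556535897278644 F [0.2184 0.1677 0.6988] grip 0.0009585929941795769
```

```bash
python3 -m handwheel '{"gripper":[0,0,0,0,0],"offset":[[0,0,2.5],[0,0,5],[0,0,7],[0,0,7.3],[0,0,7.3]],"roll":[0,0,0,0,0]}'
python3 - <<'E'
from h import *
im,d=bot.get_image("scene"); a=im[190:340,270:450,::-1]; b=bot.get_image("top")[0][190:310,310:430,::-1]
cv2.imwrite("pics/p1.png",np.hstack([cv2.resize(a,(480,400),interpolation=cv2.INTER_CUBIC),cv2.resize(b,(320,320),interpolation=cv2.INTER_CUBIC)[:,:].copy() if 0 else cv2.copyMakeBorder(cv2.resize(b,(320,320),interpolation=cv2.INTER_CUBIC),0,80,0,0,0)]))
E
python3 where.py
```

```text
time: 4.12
tool_pos: [0.5179, -0.0776, 0.129]
eef_rot: [0.0, 0.085, 0.996, -0.0]
wrist_force: [0.2, -0.5, 0.1]
gripper_width: 0.002
finger_force: 0.0
t 4.225 shaker frame -0.07206598165174392 0.10255257630167904 0.12924143446147274 tool yaw err deg 0.10456394956981171 F [ 0.6527 -1.1885 -0.6099] grip -0.0037637067317281983
```

View pics/p1.png

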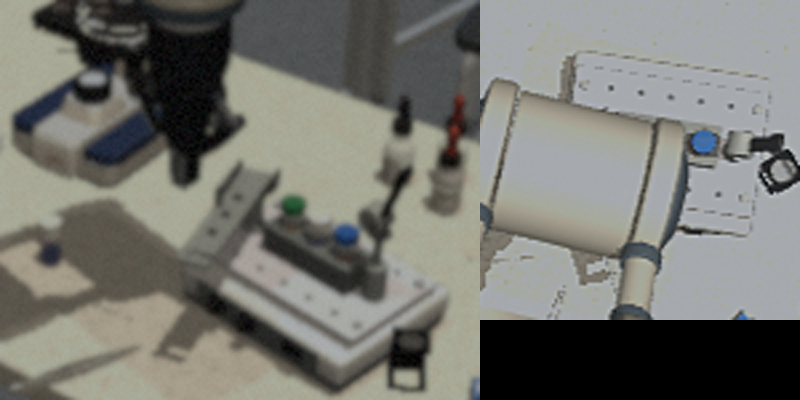

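The finger (185,180) hangs left of the tab (230,190), clear of everything. I'm pushing the strap along its arc to about 0.2 rad.

```bash
python3 -m handwheel '{"gripper":[0,0,0,0,0,0,0,0,0,0,0,0,0,0],"offset":[[0,0,0.3],[-0.2,-0.7,0.3],[-0.5,-1.5,0.3],[-0.6,-2.0,0.3],[-0.7,-2.4,0.3],[-0.9,-2.9,0.3],[-1.1,-3.4,0.3],[-1.4,-3.9,0.3],[-1.7,-4.35,0.3],[-2.1,-4.8,0.3],[-2.5,-5.15,0.3],[-3.0,-5.5,0.3],[-3.5,-5.8,0.3],[-3.5,-5.8,0.3]],"roll":[0,0,0,0,0,0,0,0,0,0,0,0,0,0]}'
cat > look.py <<'E'
from model import *
import sys
q=[.5715,-.1912,-.173]; c,s=np.cos(q[2]),np.sin(q[2])
n=sys.argv[1]
for cam in("scene","top"):
    im,d=bot.get_image(cam)
    for nm,z in(("strap_end",.123),("strap_tab",.128)):
        for r in bot.tip_of(nm,cam)[:1]:
            P=at_z(cam,r["location"],z); D=P[:2]-q[:2]; X=[c*D[0]+s*D[1],-s*D[0]+c*D[1]-.08]
            print(cam,nm,round(r["conf"],2),np.round(r["location"]),np.round(X,4),"th",round(np.arctan2(-X[0],-X[1])-(np.arctan2(.016,.048) if nm=="strap_tab" else 0),3))
    cv2.imwrite(f"pics/{n}_{cam}.png",im[...,::-1])
a=cv2.imread(f"pics/{n}_scene.png")[220:340,310:460]; b=cv2.imread(f"pics/{n}_top.png")[200:300,330:430]
cv2.imwrite(f"pics/{n}.png",np.hstack([cv2.resize(a,(500,400),interpolation=cv2.INTER_CUBIC),cv2.copyMakeBorder(cv2.resize(b,(300,300),interpolation=cv2.INTER_CUBIC),0,100,0,0,0)]))
E
python3 where.py; python3 look.py p2
```

```text
time: 5.98
tool_pos: [0.543, -0.1413, 0.1254]
eef_rot: [0.001, 0.086, 0.996, -0.0]
wrist_force: [-0.6, 0.2, -0.7]
gripper_width: -0.001
finger_force: 0.0
t 5.975 shaker frame -0.03661382743713374 0.04421771027834878 0.12537320360307294 tool yaw err deg 0.07743097155766142 F [-0.6015  0.1565 -0.6826] grip -0.0008793315078764595
scene strap_end 0.98 [409. 284.] [-0.02   -0.1585] th 0.125
scene strap_tab 0.69 [370. 261.] [-0.021  -0.0364] th 0.202
```

View pics/p2.png

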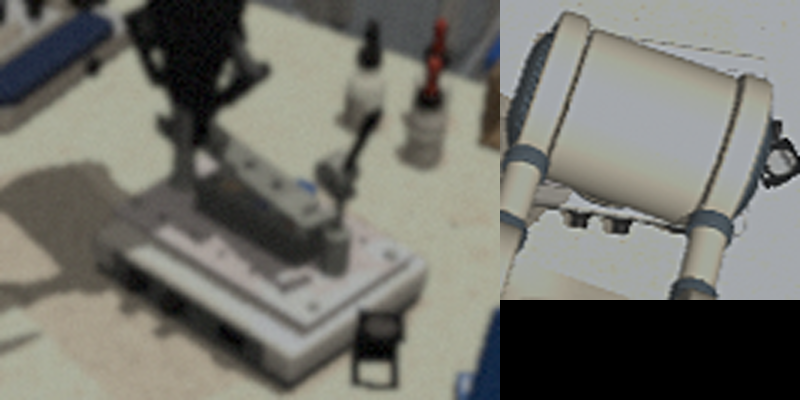

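The strap now lies almost over the vials, its free end at about (335,215) just short of the stud. It reads about 0.15 rad. I'm continuing gently to the stop.

```bash
python3 -m handwheel '{"gripper":[0,0,0,0,0,0],"offset":[[-0.2,-0.1,0],[-0.4,-0.2,0],[-0.6,-0.3,0],[-0.8,-0.35,0],[-0.9,-0.35,0],[-0.9,-0.35,0]],"roll":[0,0,0,0,0,0]}'; python3 where.py;python3 -m handwheel '{"gripper":[0,0,0],"offset":[[-0.1,0,0],[-0.2,0,0],[-0.2,0,0]],"roll":[0,0,0]}'; python3 where.py
```

```text
time: 7.02
tool_pos: [0.5506, -0.146, 0.1253]
eef_rot: [0.0, 0.086, 0.996, -0.0]
wrist_force: [-1.7, 0.2, 0.4]
gripper_width: 0.003
finger_force: 0.5
t 7.025 shaker frame -0.028367957590258414 0.040931060212757546 0.12526348555763742 tool yaw err deg 0.08482761734409015 F [-1.6794  0.1985  0.3844] grip 0.0031129525009172825
time: 7.4
tool_pos: [0.5522, -0.1463, 0.1252]
eef_rot: [-0.0, 0.086, 0.996, 0.0]
wrist_force: [-3.7, -1.4, 1.5]
gripper_width: 0.006
finger_force: 2.1
t 7.4 shaker frame -0.026783883505030134 0.04092956491651044 0.12521127513039465 tool yaw err deg 0.09059530538788954 F [-3.6903 -1.3888  1.4827] grip 0.005630144639418835
```

```bash
python3 -m handwheel '{"gripper":[0,0,0],"offset":[[-0.1,0,0],[-0.2,0,0],[-0.2,0,0]],"roll":[0,0,0]}'; python3 where.py;python3 -m handwheel '{"gripper":[0,0,0],"offset":[[-0.1,0,0],[-0.2,0,0],[-0.2,0,0]],"roll":[0,0,0]}'; python3 where.py; python3 look.py p3
```

```text
time: 7.78
tool_pos: [0.5525, -0.1464, 0.125]
eef_rot: [-0.002, 0.086, 0.996, 0.0]
wrist_force: [-13.3, -2.9, 7.0]
gripper_width: -0.001
finger_force: 6.7
t 7.775 shaker frame -0.02638996461098958 0.04083994720512662 0.12496543006229854 tool yaw err deg 0.09567396702836498 F [-13.348   -2.8595   6.9612] grip -0.0011249062896035848
time: 8.15
tool_pos: [0.5529, -0.1466, 0.1246]
eef_rot: [-0.004, 0.085, 0.996, 0.0]
wrist_force: [-24.0, -3.5, 10.4]
gripper_width: 0.0
finger_force: 11.0
t 8.15 shaker frame -0.025991660341301376 0.040729932461596584 0.12464445596537224 tool yaw err deg 0.10413575346617177 F [-23.9522  -3.5132  10.4234] grip 0.00023747271859151558
scene strap_end 0.57 [422. 277.] [ 0.0232 -0.162 ] th -0.142
scene strap_tab 0.68 [373. 262.] [-0.02   -0.0457] th 0.091
top strap_end 0.39 [445. 189.] [ 0.1538 -0.22  ] th -0.61
```

View pics/p3.png

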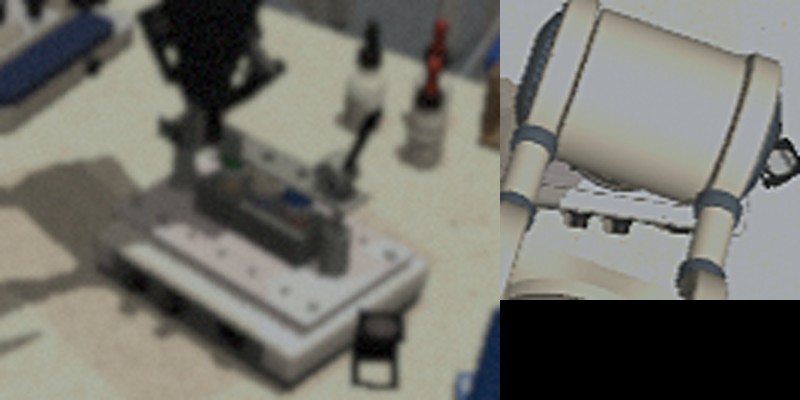

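The force climbs to 24 N over 0.4 mm of travel, so the strap is hard on its stop, with its end past the stud at (350,195). I'm backing off, rising, and going over to the right of the lever.

```bash
python3 -m handwheel '{"gripper":[0,0,0,0,0,0,0,0,0,0,0,0,0,0,0,0],"offset":[[0.7,0,0],[1.5,0,0],[2,0,0],[2,0,-3],[2,0,-7],[2,0,-11],[2,-1,-14],[1,-4,-14],[0,-7,-14],[-1,-10,-14],[-2.2,-13,-14],[-2.2,-16,-14],[-2.2,-18,-14],[-2.2,-19,-14],[-2.2,-19,-14],[-2.2,-19,-14]],"roll":[0,0,0,0,0,0,0,0,0,0,0,0,0,0,0,0]}'; python3 where.py; python3 look.py p4
python3 - <<'E'
import cv2
from h import *
for n in("lever_tip","lever_pivot"):
  for c in("top","scene"): print(n,c,[(np.round(r["location"]),round(r["conf"],2)) for r in bot.tip_of(n,c)[:1]])
b=cv2.imread("pics/p4_top.png")[200:300,330:450]; cv2.imwrite("pics/p4b.png",cv2.resize(b,(720,600),interpolation=cv2.INTER_CUBIC))
E
```

```text
time: 10.45
tool_pos: [0.5459, -0.3371, 0.2654]
eef_rot: [0.0, 0.085, 0.996, 0.0]
wrist_force: [0.1, 0.3, 0.7]
gripper_width: -0.003
finger_force: 0.0
t 10.45 shaker frame -0.00013814807841722176 -0.1481302271487508 0.2653803990482961 tool yaw err deg 0.12297258254683924 F [0.118  0.2775 0.7149] grip -0.003089774406264494
scene strap_end 0.94 [418. 282.] [ 0.003  -0.1674] th -0.018
scene strap_tab 0.88 [375. 263.] [-0.0197 -0.0513] th 0.044
top strap_end 0.92 [416. 244.] [ 0.0027 -0.1672] th -0.016
top strap_tab 0.59 [366. 244.] [-0.0165 -0.0425] th 0.048
lever_tip top [(array([421., 244.]), 0.45)]
lever_tip scene [(array([423., 253.]), 0.7)]
lever_pivot top [(array([408., 241.]), 0.89)]
lever_pivot scene [(array([411., 272.]), 0.9)]
```

View pics/p4.png

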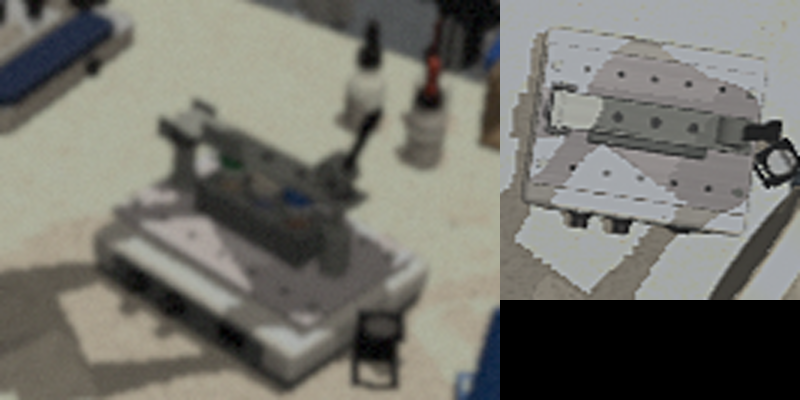

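View pics/p4b.png

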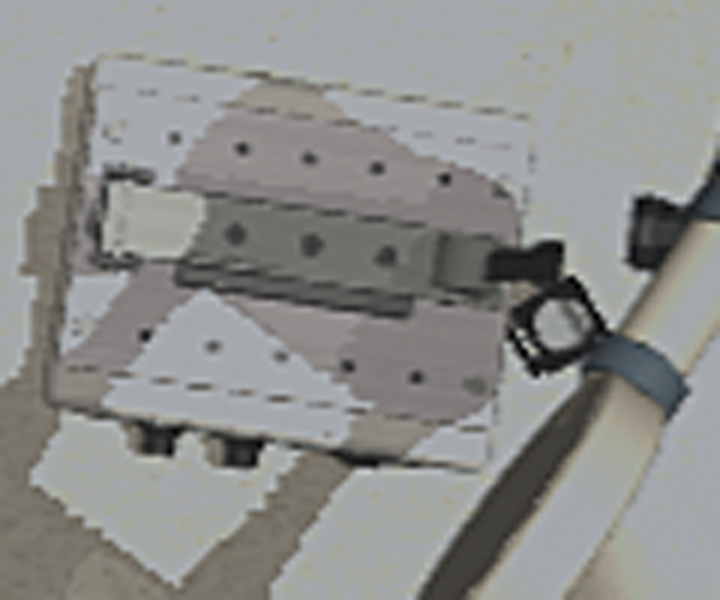

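The strap now lies straight over the three vials with its end past the stud, and the lever is still open: barrel at (465,262), tip at (527,262). Next I lower the shut fingers to the right of the lever and push it over, first to about 50° past upright.

```bash
python3 -m handwheel '{"gripper":[0,0,0,0,0,0,0,0,0,0,0,0,0,0,0,0,0],"offset":[[0,0,3],[0,0,6],[0,0,7.5],[0,0,7.5],[0,1.5,7.5],[0,3,7.5],[0,4,7.5],[0,5,7.5],[0,6.2,7.5],[0,7,7.5],[0,7.7,7.6],[0,8.4,7.9],[0,9.1,8.2],[0,9.7,8.6],[0,10.25,9.1],[0,10.25,9.1],[0,10.25,9.1]],"roll":[0,0,0,0,0,0,0,0,0,0,0,0,0,0,0,0,0]}'; python3 where.py; python3 - <<'E'
from h import *
im,d=bot.get_image("scene"); a=im[220:320,340:460,::-1]; cv2.imwrite("pics/p5.png",cv2.resize(a,(600,500),interpolation=cv2.INTER_CUBIC))
E
```

```text
time: 13.08
tool_pos: [0.5631, -0.2369, 0.1741]
eef_rot: [-0.0, 0.086, 0.996, 0.0]
wrist_force: [0.2, -0.6, -0.2]
gripper_width: 0.001
finger_force: 0.0
t 13.075 shaker frame -0.00045957705445741 -0.04644223828665691 0.17409783283854224 tool yaw err deg 0.09134590084862682 F [ 0.2406 -0.6298 -0.1666] grip 0.0007993268072981501
```

View pics/p5.png

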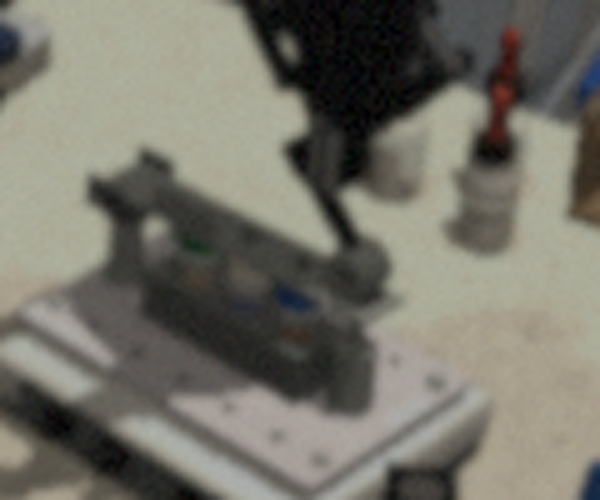

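The lever now leans left, with its tip at (290,150) and the barrel at (365,265), and the finger is behind it. I'm continuing over and down.

```bash
python3 -m handwheel '{"gripper":[0,0,0,0,0,0,0,0,0],"offset":[[0,0.7,0.5],[0,1.4,1.1],[0,1.9,1.4],[0,2.35,1.7],[0,2.5,2.1],[0,2.5,2.5],[0,2.6,2.8],[0,2.6,3.0],[0,2.6,3.0]],"roll":[0,0,0,0,0,0,0,0,0]}'; python3 where.py; python3 -m handwheel '{"gripper":[0,0,0],"offset":[[0,0,0.2],[0,0,0.3],[0,0,0.3]],"roll":[0,0,0]}'; python3 where.py
```

```text
time: 14.25
tool_pos: [0.5675, -0.2113, 0.1441]
eef_rot: [-0.0, 0.086, 0.996, 0.0]
wrist_force: [-0.7, -0.1, -0.2]
gripper_width: 0.002
finger_force: 0.0
t 14.25 shaker frame -0.0004895889866819796 -0.02045743041602128 0.14411795467805724 tool yaw err deg 0.08773696400660387 F [-0.6798 -0.111  -0.2392] grip 0.0017143450632246808
time: 14.62
tool_pos: [0.568, -0.2114, 0.1435]
eef_rot: [0.001, 0.086, 0.996, -0.0]
wrist_force: [-9.2, 5.7, 34.4]
gripper_width: -0.002
finger_force: 17.1
t 14.625 shaker frame -1.0069288321570315e-06 -0.020484936339202786 0.1434554046192355 tool yaw err deg 0.09168874984499459 F [-9.2303  5.6862 34.441 ] grip -0.001925910980181763
```

There is a hard stop at z = 0.1435, exactly where the level lever's top should be. I'm backing away upward and toward the robot, then looking.

```bash
python3 -m handwheel '{"gripper":[0,0,0,0,0,0,0,0,0,0,0,0,0,0,0],"offset":[[0,0,-0.3],[0,0,-1],[0,0,-4],[0,0,-8],[0,0,-12],[0,0,-15],[0,0,-18],[3,3,-18],[6,6,-18],[9,10,-18],[12,14,-18],[14,18,-18],[15,20,-18],[15,20,-18],[15,20,-18]],"roll":[0,0,0,0,0,0,0,0,0,0,0,0,0,0,0]}'; python3 where.py; python3 look.py p6
python3 - <<'E'
from h import *
for n in("lever_tip",):
  for c in("top","scene"): print(n,c,[(np.round(r["location"]),round(r["conf"],2),at_z(c,r["location"],.14)) for r in bot.tip_of(n,c)[:2]])
E
```

```text
time: 16.5
tool_pos: [0.4542, 0.0109, 0.3214]
eef_rot: [0.0, 0.086, 0.996, -0.0]
wrist_force: [-0.2, -0.6, -1.6]
gripper_width: 0.001
finger_force: 0.0
t 16.5 shaker frame -0.1503549756699574 0.178837795679938 0.3213632342528594 tool yaw err deg 0.08916215133976553 F [-0.2445 -0.5638 -1.6005] grip 0.0006269748155666859
scene strap_end 0.71 [372. 361.] [-0.2714 -0.2736] th 0.781
scene strap_tab 0.79 [378. 265.] [-0.0203 -0.0613] th -0.002
top strap_end 0.88 [413. 246.] [-0.0013 -0.1594] th 0.008
top strap_tab 0.81 [369. 243.] [-0.012  -0.0502] th -0.087
lever_tip top [(array([381., 242.]), 0.74, array([ 0.56676009, -0.18759157,  0.14      ])), (array([414., 246.]), 0.61, array([ 0.55413782, -0.26902735,  0.14      ]))]
lever_tip scene [(array([392., 262.]), 0.54, array([ 0.5711422 , -0.19749772,  0.14      ]))]
```

View pics/p6.png

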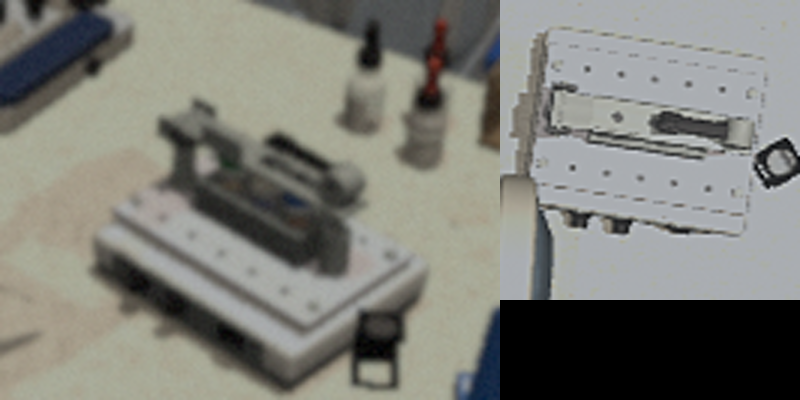

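The lever now lies flat along the strap, tip at (660,125) in the right half, and the strap is home. I'll check the lever's height by depth, then hand in.

```bash
python3 - <<'E'
from model import *
q=[.5715,-.1912,-.173]; im,d=bot.get_image("top"); h=[]
for y in(-.05,-.04,-.03,-.02,-.01,-.005):
    u=proj("top",W(q,[0,y,.143])).round().astype(int); z=np.median([at_d("top",(u[0],v),d[v,u[0]])[2] for v in(u[1]-1,u[1],u[1]+1)]); h.append(z)
print(np.round(h,4))
if max(h[2:])<.152: print(bot.finish_job())
E
```

```text
[0.1437 0.1429 0.1426 0.1433 0.1428 0.1414]
the job is handed in; nothing more can be done
None
```

The job is handed in: the strap is home over the vials, the cam lever is fully down (its top measures level at about 0.143 m), and the hand is clear; I did not measure the button forces on the vials.

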